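# Close up the sauce rail and set it to preheat

## Task

Get the heated sauce rail ready to preheat: first take the spoon that lies across its pan and lay it flat in the steel spoon tray, then close the rail's lid, then turn the cam lever a quarter turn clockwise to its stop, so that the cam pulls the lid down tight on its gasket. Also set the black thermostat dial so that its pointer stands at the broad white bar mark at twelve o'clock. Leave the bowls, shaker, dish and tongs standing where they are.

Things in the scene. Friction and masses are not known exactly. Their poses are not given: they have to be found in the camera images.
- rail: Heated two-pan sauce rail, a stainless housing fixed on the counter, 250 mm deep, 510 wide. x away from the operator (robot), y left, z up; origin on its underside. Rail points below are (x, y, z) mm in this frame. Well: x -85 to 165, y -195 to 195, flat rim and front ledge at z 145. Control box on its right end, y -315 to -195: 98 high in front, a 30 degree slope at x 4 to 86, then 145.
- right_pan (a point): Middle of the right-hand pan's mouth, at (72, -90, 145) in the rail, same axes. Two open pans, 65 mm deep, x 32 to 112, y -170 to -10 and 10 to 170. The open lid stands over them, so a tool pointing straight down has no room there: lean it back towards the operator.
- lid_hinge (a point): Fixed point on the lid's hinge line, (150, 0, 165) in the rail, same axes; the line runs along y. The lid is a steel plate 12 mm thick, 366 wide, reaching 137 from the hinge line, its upper face 5 above that line when shut. In the middle of its front edge a tongue, 16 wide, reaches 177 from the hinge line: the cam's wing rides over it.
- lid (a joint): Lid angle, rad: 0 = drawn down tight, growing as the front swings up and back. Starts propped open at 0.95 to 1.2 by hinge friction (0.3 N m); pushed below about 0.7 it sinks shut slowly by its 0.5 kg (about 2 s). Left alone it rests on its gasket at about 0.03, the front some 5 mm up (stiffness 3 N per mm); only the cam holds it drawn to 0.
- lid_lip (a point): Point on top of the lid's right-hand finger lip, midway along it: (-155, -100, 11) from the hinge line when shut; it and its axes turn with the lid. Two lips, 120 mm long and 5 thick, left and right of the tongue (y 63 to 183 each side), reach 155 from the hinge line. To close, pull the lip towards the operator and down.
- cam_axis (a point): Fixed point on the cam's upright axis at the lever's mid height, (-50, 0, 187) in the rail, same axes. Steel hub 36 mm in diameter, z 149 to 199, with a ramped wing of 49 radius and a lever.
- cam (a joint): Cam angle, rad: 0 = open stop, growing clockwise seen from above to the closed stop at 1.69; starts at 0 to 0.15. Lever direction in the rail frame, anticlockwise from +x: 3.23 - cam (open: to the operator; closed: left along the ledge). With the lid down, the wing meets its tongue at about 0.65, draws it down until 1.54, then stays put. It takes a few newtons at the lever's end.
- lever_end (a point): Centre of the upright black grip on the lever's end, 24 mm in diameter, 22 high (z 177 to 199 in the rail), 88 from the cam axis; it turns with the cam. The lever is 14 wide and 14 high.
- dial_axis (a point): Point on the thermostat dial's axis, 25 mm out from the slope (whose middle is (45, -255, 121)). Axes: x up the slope (twelve o'clock, where the broad white bar mark stands), z straight out, 30 degrees from vertical, to the operator. Black dial: skirt 63 in diameter up to 12 mm out, on it a bar grip 58 long, 14 wide, 12 to 38 mm out. White line on half the bar: pointer.
- dial (a joint): Dial angle, rad, growing clockwise seen from before the panel, range 0 to 4.0; starts at 0.3 to 1.1. At 1.70 the pointer stands at twelve o'clock (dial_axis x); otherwise it points (1.70 - dial) anticlockwise of that. It stays where it is left (friction 0.05 N m).
- spoon: Stainless serving spoon, 194 mm long, about 70 g, lying across the right-hand pan on its front and back rims. Origin on its underside at the balance point; x along it to the bowl, z up. Handle x -125 to 15, 16 wide, 9 thick (its black sleeve, x -127 to -42, looks 19 by 11); flat-bottomed round bowl, 54 in diameter, centred at x 42, 13 high.
- tray: Steel spoon tray, fixed to the counter left or right of the rail, outside 260 (x) by 130 (y) by 22 mm high, walls and floor 4. Origin: centre of its underside.
- bowls: Stack of white bowls, 110 mm in diameter, 87 high, on the other side of the rail from the tray. Origin: centre of the underside. Leave alone.
- shaker: Glass shaker, 54 mm in diameter, 100 high, before the rail on the left. Origin: centre of the underside. Leave alone.
- dish: White dish, 80 mm in diameter, 28 high, before the rail on the right. Origin: centre of the underside. Leave alone.
- tongs: Steel tongs lying flat, 205 mm long, 12 high, far to the right of the rail. Origin: middle of the underside. Leave alone.
Things that resemble listed ones, but are neither listed nor needed, are in the scene too. What is shaped like the spoon but pink or purple is not meant.

How it is judged:
By the outcome, as a careful person would: the job done as asked, in the order asked, and still so for the second after the job is handed in, with the robot touching nothing.
It also fails if it takes over 72 s, if anything falls off the work surface, if the arm or the gripper's body presses on something with over 40 N, if the wrist force passes 120 N, or if a joint passes its speed limit or range.

## Robot

A 7-joint arm with a two-finger parallel gripper is mounted at the origin on the work surface. World frame = base frame: x ahead of the robot, y to its left, z up, the work surface at z = 0. Lengths are in m, angles in rad, forces in N, time in s.
With the tool pointing down it reaches from about 0.425 to 0.875 m from the base axis. Payload 4.7 kg.
Tool frame: the origin (TCP) lies midway between the tips of the shut fingers; the grasp point (between the pads) lies 19 mm behind it (grasp_offset is the distance from the TCP to the grasp point, in m); z points along the fingers, y is the direction in which the jaws open and shut (so a half turn about z gives the same grasp; the last joint's range is limited). The gripper opens to 85 mm and grips with 20 to 120 N. Pads are 22 mm wide; open, the fingers measure 114 mm over their backs; the gripper's body (76 mm by 85 mm) begins 54 mm behind the grasp point. The pads swing forward as they close: fully open they stand 13 mm farther back than shut.
Start: joints at [-1.241, 0.321, -0.07, 1.45, 0.023, 1.371, -0.057], TCP at [0.202, 0.618, 0.231] pointing down, gripper open.
Joint ranges: [-2.86, 2.86], [-0.3, 2.09], [-1.38, 1.24], [0.06, 2.45], [-1.56, 4.7], [0.09, 2.05], [-2.69, 2.69]. Speed limits (rad/s): [2.57, 2.57, 3.14, 3.14, 3.14, 3.14, 3.14].

## Interface

Orientations are given as [roll, pitch, yaw] about the fixed x, y, z axes, in that order (R = Rz(yaw) Ry(pitch) Rx(roll)).
In Python, from plant import * gives the robot as it stands. The module is installed in compiled form; this text tells all that it offers.
- The arm moves only by the tool jog_arm, never from a script. Its argument "rows" is a list of rows, each a list of 7 numbers: the finger opening in mm, from 0 to 85.4, then the shift along the tool's x, y, z in units of 40 mm (1.0 is 40 mm), then the turn, a rotation vector about the tool's x, y, z in units of 6 degrees (1.0 is 6 degrees). A call has 1 to 20 rows; each row shifts and turns the commanded pose from where the row before left it, along the tool's axes as they then stand; what a row does not reach is not made up. A row lasts 1/12 s, in which the tool goes at most 41.7 mm and 7.16 degrees, less where a joint would pass 70% of its speed; a pose out of reach is approached as far as the arm can. A call is refused whole if a number of a shift passes 1 or a number of a turn 1, either way. A call with a gripper value outside its range is refused whole. The fingers move at their own pace and stop on an object; "newtons" is the grip in N (left out, the last holds). Time passes only in rows, so rows that do not move let the fingers close. It gives the time, the measured TCP pose, the force and the opening at its end, in the units of the state.
- get_state(): the state, without advancing time (a new reading comes with each control period).
- get_image(name): name is "scene" or "top" or "wrist"; returns a dict with "image" (420x560x3 uint8, red, green, blue), "fx", "fy", "cx", "cy" (pixels), "R" (3x3) and "t" (3): a world point X has camera coordinates R X + t. Camera axes: x right, y down, z forward; pixel columns grow to the right and rows downward; lengths in m; the calibration is good to about 2 mm. A picture is of the moment at which its call begins. There is no depth.
- sign_off(): hands the job in, once; it reports no verdict.
The state is a dict: "time": time; "joint_positions": joint angles; "joint_velocities": joint speeds; "effort": joint torques, N m; "tool_pos": TCP position; "tool_rot": TCP orientation; "ft_force": force on the tool from outside, world axes, zero at the start; "ft_torque": the same for the moment, N m; "gripper_width": opening from 0.0 (shut) to 1.0 (fully open).
Only numpy, scipy, OpenCV 4.12 (cv2) and the standard library are available. Lean on these libraries where they do the work, as an engineer would, in place of code of your own. Each camera call takes 0.05 s, during which the arm holds its last target. There are 200 camera calls.

## Working session

There is one attempt and no reset: what is moved stays moved. The work goes in short steps, Python scripts to look and compute and a tool call to move; the robot and the scene stay as the last step left them, time stands still between calls to the robot, and variables do not carry over. Pictures are saved under pics/ and viewed, about 8 in all and at most 12, crops included, and the job is handed in when it is done.

Besides the shell and the picture viewer there is one more tool, called after ">>>" as a command line: name --pt "numbers of a row" for each row, then --argument value for the rest. jog_arm: Moves the arm, as the interface text tells. Its arguments: {"type":"object","properties":{"rows":{"type":"array","items":{"type":"array","items":{"type":"number"}}},"newtons":{"type":"number"}},"required":["rows"]}

```bash
ls; mkdir -p pics
python3 - <<'E'
from plant import *
import cv2,numpy as np
for n in("scene","top"):
    d=get_image(n); cv2.imwrite(f"pics/{n}0.png",cv2.cvtColor(d["image"],cv2.COLOR_RGB2BGR))
    print(n,d["fx"],d["fy"],d["cx"],d["cy"],np.round(d["R"],4).tolist(),np.round(d["t"],4).tolist())
print(get_state())
E
```

```text
pics
scene 408.0451012103681 408.0451012103681 280.3082100964734 207.0640592944695 [[0.3814, 0.9244, -0.0052], [0.6389, -0.2676, -0.7212], [-0.6681, 0.2717, -0.6927]] [-0.1328, -0.2848, 1.7845]
top 524.4833683415198 524.4833683415198 284.806292413803 207.55530092521852 [[-0.0285, -0.9996, 0.0023], [-0.9897, 0.0279, -0.1401], [0.14, -0.0062, -0.9901]] [-0.0743, 0.5668, 1.6741]
{'time': 0.1, 'joint_positions': array([-1.24093149,  0.32174059, -0.07012739,  1.45155328,  0.02262721,
        1.37079788, -0.05690404]), 'joint_velocities': array([ 0.00081026, -0.00185042,  0.00046255, -0.00455798,  0.00042485,
       -0.00013881, -0.00022595]), 'effort': array([-3.13133169e-04, -4.94879687e+01, -3.84048549e-01, -3.15211058e+01,
        1.29281820e-02,  7.47122947e-03,  9.66227333e-06]), 'tool_pos': array([0.20173332, 0.61739705, 0.23033845]), 'tool_rot': array([-3.13988461e+00,  1.06481021e-04,  2.82589765e+00]), 'ft_force': array([-0.40270966,  0.60885177,  0.123385  ]), 'ft_torque': array([0.02535533, 0.0192577 , 0.02328403]), 'gripper_width': 0.9999926567232036}
```

View pics/scene0.png

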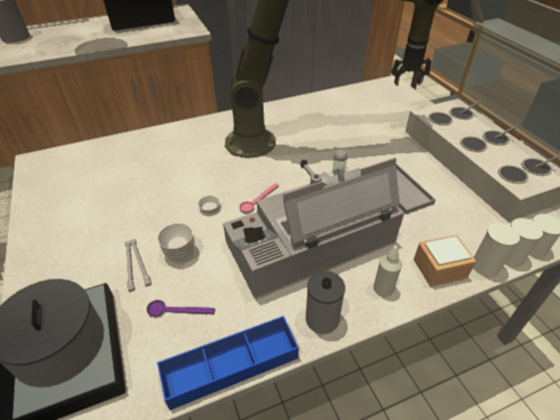

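View pics/top0.png

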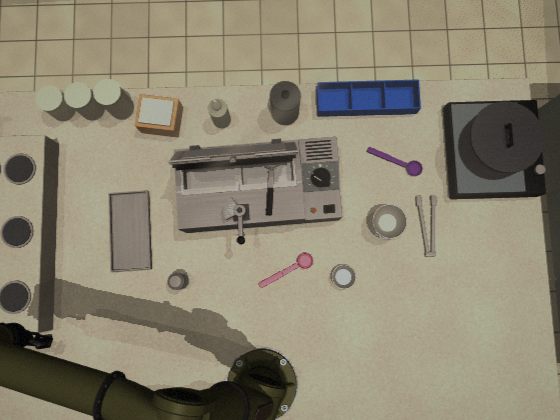

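The top view shows the rail at about (175–342, 140–232), with its lid open. The spoon handle runs from (269,213) up to (270,168), the cam hub is at (236,210) with the lever end at (240,240), and the dial is at (320,177). The tray is on the left at (110–151, 191–271). I'll enlarge it.

Run:
```python
import cv2
im=cv2.imread("pics/top0.png")
cv2.imwrite("pics/top0c.png",cv2.resize(im[130:280,100:350],None,fx=3.2,fy=3.2,interpolation=cv2.INTER_CUBIC)) # 800x480
```

```text
(no output)
```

View pics/top0c.png

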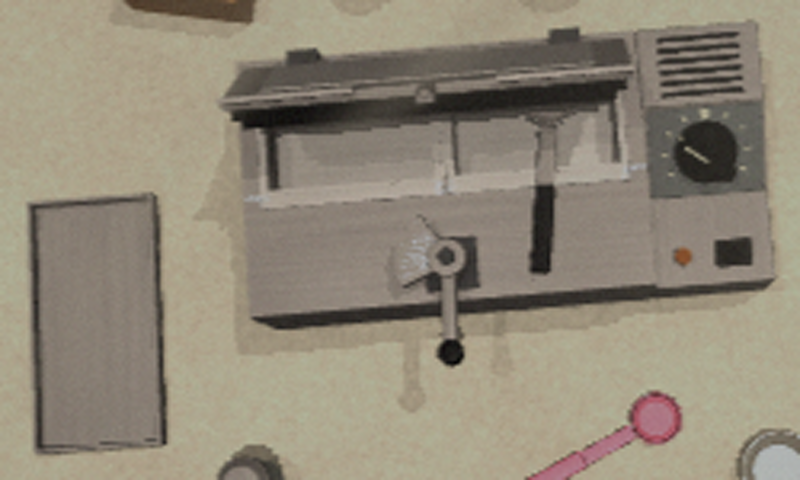

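The crop (offset 100,130; ×3.2) shows these points:

| Feature | Crop pixel |
|---|---|
| Cam hub | (447,257) |
| Lever knob | (451,352) |
| Black sleeve, ends | (545,186) to (540,271) |
| Dial | (706,151), pointer towards upper left |
| Tray corners | (30,203), (155,195), (165,443), (38,451) |

I'll fit the poses from these.

```bash
cat > h.py <<'E'
from plant import *
import numpy as np, cv2
from scipy.optimize import least_squares
from scipy.spatial.transform import Rotation as Ro
def ray(d,u,v):
    R,t=np.array(d["R"]),np.array(d["t"]); o=-R.T@t
    r=R.T@np.array([(u-d["cx"])/d["fx"],(v-d["cy"])/d["fy"],1]); return o,r
def onz(d,u,v,z):
    o,r=ray(d,u,v); return o+r*(z-o[2])/r[2]
def proj(d,X):
    c=np.array(d["R"])@X+np.array(d["t"]); return np.array([d["fx"]*c[0]/c[2]+d["cx"],d["fy"]*c[1]/c[2]+d["cy"]])
def rz(a): return np.array([[np.cos(a),-np.sin(a),0],[np.sin(a),np.cos(a),0],[0,0,1]])
def save(d,name,box=None,f=1):
    im=cv2.cvtColor(d["image"],cv2.COLOR_RGB2BGR)
    if box: im=im[box[1]:box[3],box[0]:box[2]]
    cv2.imwrite("pics/"+name,cv2.resize(im,None,fx=f,fy=f,interpolation=cv2.INTER_CUBIC))
E
python3 - <<'E'
from h import *
d=get_image("top")
c=lambda u,v:(100+(u+.5)/3.2-.5,130+(v+.5)/3.2-.5)
pts=[((-85,195,145),(252,319)),((-85,-195,145),(656,287)),((165,-315,145),(756,23)),((-85,-315,98),(775,281)),((-50,0,199),(447,257)),((32,195,145),(243,198))]
# last point rough; only first five used
pts=pts[:5]
def f(p): return np.concatenate([proj(d,rz(p[2])@(np.array(X)/1e3)+[p[0],p[1],0])-c(*q) for X,q in pts])
s=least_squares(f,[.7,.0,0]); print("rail",s.x,np.round(s.fun,2)*1)
p=s.x; T=lambda X: rz(p[2])@(np.array(X)/1e3)+[p[0],p[1],0]
inv=lambda X:(rz(p[2]).T@(X-[p[0],p[1],0])*1e3).round(1)
for n,q,z in[("knob",(451,352),.199),("sleeve b",(546,186),.156),("sleeve f",(540,272),.156),("bowl top edge",(550,112),.158),("dialc",(706,151),.14)]:
    X=onz(d,*c(*q),z); print(n,X.round(4),inv(X))
print("tray",[onz(d,*c(*q),.022).round(4).tolist() for q in[(30,203),(155,195),(165,443),(38,451)]])
print("lid lip ang test")
for a in(.95,1.05,1.15,1.2):
    for y in(63,183,-63,-183):
        x,z=-155,11; X=[150+x*np.cos(a)+z*np.sin(a),y,165-x*np.sin(a)+z*np.cos(a)]
        q=proj(d,T(X)); print(a,y,((q[0]-100)*3.2).round(),((q[1]-130)*3.2).round(),np.round(X))
for n,X in[("dial",(45,-255,121)),("dialtop",(45-38*.5,-255,121+38*.866))]:
    q=proj(d,T(X)); print(n,(q-[100,130])*3.2)
E
```

```text
rail [0.58721614 0.04885784 0.05393268] [-0.9   0.01  0.36 -0.43  0.32 -0.21  0.53  0.11 -0.27  0.45]
knob [0.4505 0.0431 0.199 ] [-136.8    1.6  199. ]
sleeve b [ 0.6105 -0.0469  0.156 ] [ 18.  -96.9 156. ]
sleeve f [ 0.5277 -0.0392  0.156 ] [-64.2 -84.7 156. ]
bowl top edge [ 0.6822 -0.0526  0.158 ] [  89.4 -106.4  158. ]
dialc [ 0.6434 -0.2025  0.14  ] [  42.6 -254.   140. ]
tray [[0.6318, 0.4903, 0.022], [0.6366, 0.3611, 0.022], [0.3808, 0.3489, 0.022], [0.3764, 0.4775, 0.022]]
lid lip ang test
0.95 63 354.0 114.0 [ 69.  63. 297.]
0.95 183 217.0 125.0 [ 69. 183. 297.]
0.95 -63 498.0 103.0 [ 69. -63. 297.]
0.95 -183 634.0 92.0 [  69. -183.  297.]
1.05 63 352.0 97.0 [ 82.  63. 305.]
1.05 183 215.0 108.0 [ 82. 183. 305.]
1.05 -63 496.0 85.0 [ 82. -63. 305.]
1.05 -183 633.0 75.0 [  82. -183.  305.]
1.15 63 350.0 79.0 [ 97.  63. 311.]
1.15 183 212.0 90.0 [ 97. 183. 311.]
1.15 -63 495.0 68.0 [ 97. -63. 311.]
1.15 -183 632.0 57.0 [  97. -183.  311.]
1.2 63 349.0 70.0 [104.  63. 313.]
1.2 183 211.0 82.0 [104. 183. 313.]
1.2 -63 494.0 59.0 [104. -63. 313.]
1.2 -183 631.0 48.0 [ 104. -183.  313.]
dial [704.3670346  151.23734268]
dialtop [708.54670124 163.85011023]
```

```bash
cat >> h.py <<'E'
P=[0.5872,0.0489,0.0539]
def T(X,p=P): return rz(p[2])@(np.array(X)/1e3)+[p[0],p[1],0]
def inv(X,p=P): return (rz(p[2]).T@(np.array(X)-[p[0],p[1],0])*1e3).round(1)
def rot(yaw,lean): return Ro.from_euler('xyz',[np.pi,lean,yaw])   # lean>0: body back to operator
def st():
    s=get_state(); print("t",round(s["time"],2),"pos",s["tool_pos"].round(4),"rpy",s["tool_rot"].round(3),"rail",inv(s["tool_pos"]),"F",s["ft_force"].round(1),"w",round(s["gripper_width"],3)); return s
def turn(Ra,Rb): return ((Ra.inv()*Rb).as_rotvec(degrees=True)/6).round(2)
def shift(R,a,b): return (R.inv().apply(np.array(b)-a)/.04).round(2)
def plan(*way):
    """way: (rotation or None, world pos or None) legs; turn first then shift"""
    s=st(); R=Ro.from_euler('xyz',s["tool_rot"]); p=s["tool_pos"]
    for Rb,b in way:
        if Rb is not None: print(" turn",turn(R,Rb)); R=Rb
        if b is not None: print(" shift",shift(R,p,b),"to",np.round(b,4)); p=np.array(b)
E
python3 - <<'E'
from h import *
R=rot(np.pi-0.093,np.radians(20)); g=T((54.5,-102.1,142)); z=R.apply([0,0,1])
w=g-.12*z
plan((None,[.202,.617,.40]),(R,[w[0]-.08,w[1],.40]),(None,w),(None,g))
E
```

```text
t 0.15 pos [0.2018 0.6175 0.2305] rpy [-3.14   0.     2.826] rail [-354.2  588.5  230.5] F [-0.5  0.  -0.2] w 0.998
 shift [-0.01 -0.02 -4.24] to [0.202 0.617 0.4  ]
 turn [-0.38 -3.32 -2.1 ]
 shift [ -9.03 -15.76   3.29] to [ 0.5263 -0.0463  0.4   ]
 shift [-0.63  0.19  4.09] to [ 0.6063 -0.0463  0.2548]
 shift [ 0. -0.  3.] to [ 0.6471 -0.0501  0.142 ]
```

>>> jog_arm --pt "85 0 0 -0.7 0 0 0" --pt "85 0 0 -0.7 0 0 0" --pt "85 0 0 -0.7 0 0 0" --pt "85 0 0 -0.7 0 0 0" --pt "85 0 0 -0.7 0 0 0" --pt "85 0 0 -0.7 0 0 0" --pt "85 0 0 0 -0.1 -0.83 -0.53" --pt "85 0 0 0 -0.1 -0.83 -0.53" --pt "85 0 0 0 -0.1 -0.83 -0.53" --pt "85 0 0 0 -0.1 -0.83 -0.53" --pt "85 -0.38 -0.66 0.14 0 0 0" --pt "85 -0.38 -0.66 0.14 0 0 0" --pt "85 -0.38 -0.66 0.14 0 0 0" --pt "85 -0.38 -0.66 0.14 0 0 0" --pt "85 -0.38 -0.66 0.14 0 0 0" --pt "85 -0.38 -0.66 0.14 0 0 0" --pt "85 -0.38 -0.66 0.14 0 0 0" --pt "85 -0.38 -0.66 0.14 0 0 0" --pt "85 -0.38 -0.66 0.14 0 0 0" --pt "85 -0.38 -0.66 0.14 0 0 0"

```text
time: 1.82
tool_pos: [0.3396, 0.3386, 0.3978]
tool_rot: [3.139, 0.349, 3.05]
ft_force: [0.7, -0.5, 0.7]
gripper_width: 0.995
```

>>> jog_arm --pt "85 -0.38 -0.66 0.14 0 0 0" --pt "85 -0.38 -0.66 0.14 0 0 0" --pt "85 -0.38 -0.66 0.14 0 0 0" --pt "85 -0.38 -0.66 0.14 0 0 0" --pt "85 -0.38 -0.66 0.14 0 0 0" --pt "85 -0.38 -0.66 0.14 0 0 0" --pt "85 -0.38 -0.66 0.14 0 0 0" --pt "85 -0.38 -0.66 0.14 0 0 0" --pt "85 -0.38 -0.66 0.14 0 0 0" --pt "85 -0.38 -0.66 0.14 0 0 0" --pt "85 -0.38 -0.66 0.14 0 0 0" --pt "85 -0.38 -0.66 0.14 0 0 0" --pt "85 -0.38 -0.66 0.14 0 0 0" --pt "85 -0.38 -0.66 0.14 0 0 0" --pt "85 0 0 0 0 0 0" --pt "85 0 0 0 0 0 0"

```text
time: 3.15
tool_pos: [0.5249, -0.0011, 0.3988]
tool_rot: [-3.136, 0.335, 3.045]
ft_force: [-0.2, 0.8, -0.3]
gripper_width: 0.992
```

Run:
```python
from h import *
R=rot(np.pi-0.093,np.radians(20)); g=T((54.5,-102.1,142)); z=R.apply([0,0,1])
w=g-.12*z
plan((R,w),(None,g))
d=get_image("wrist"); save(d,"w1.png")
```

```text
t 3.15 pos [ 0.5249 -0.0011  0.3988] rpy [-3.136  0.335  3.045] rail [-64.9 -46.5 398.8] F [-0.2  0.8 -0.3] w 0.992
 turn [-0.06 -0.13 -0.03]
 shift [-0.77 -0.94  4.11] to [ 0.6063 -0.0463  0.2548]
 shift [ 0. -0.  3.] to [ 0.6471 -0.0501  0.142 ]
```

View pics/w1.png

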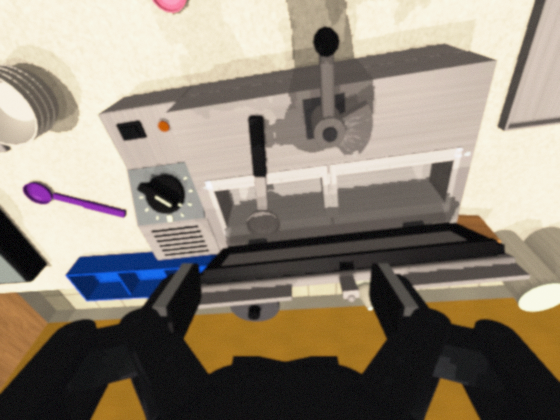

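The wrist view shows the spoon sleeve from (257,116) to (260,175), the bowl at (262,222), the knob at (326,41), the hub at (329,132) and the dial at (165,194). I'll check the spoon against the first estimate.

Run:
```python
from h import *
d=get_image("wrist")
for n,q,z in[("sl f",(257,116),.155),("sl b",(260,175),.155),("bowl",(263,222),.152),("hub",(329.5,132),.199),("knob",(326,41),.199)]:
    X=onz(d,*q,z); print(n,X.round(4),inv(X))
```

```text
sl f [ 0.5254 -0.034   0.155 ] [-66.1 -79.5 155. ]
sl b [ 0.6075 -0.0425  0.155 ] [ 15.4 -92.3 155. ]
bowl [ 0.6938 -0.0507  0.152 ] [ 101.1 -105.2  152. ]
hub [0.5355 0.0485 0.199 ] [-51.6   2.4 199. ]
knob [0.4475 0.0457 0.199 ] [-139.7    4.4  199. ]
```

>>> jog_arm --pt "70 -0.1 -0.11 0.51 -0.06 -0.13 -0.03" --pt "70 -0.1 -0.11 0.51 0 0 0" --pt "70 -0.1 -0.11 0.51 0 0 0" --pt "70 -0.1 -0.11 0.51 0 0 0" --pt "70 -0.1 -0.11 0.51 0 0 0" --pt "70 -0.1 -0.11 0.51 0 0 0" --pt "70 -0.1 -0.11 0.51 0 0 0" --pt "70 -0.1 -0.11 0.51 0 0 0" --pt "70 0 0 0.4 0 0 0" --pt "70 0 0 0.4 0 0 0" --pt "70 0 0 0.4 0 0 0" --pt "70 0 0 0.4 0 0 0" --pt "70 0 0 0.4 0 0 0" --pt "70 0 0 0 0 0 0" --pt "70 0 0 0 0 0 0"

```text
time: 4.5
tool_pos: [0.6337, -0.0428, 0.1809]
tool_rot: [-3.141, 0.348, 3.055]
ft_force: [-0.1, 0.1, 1.3]
gripper_width: 0.819
```

Run:
```python
from h import *
R=rot(np.pi-0.093,np.radians(20)); g=T((54.5,-101,142))
plan((R,g))
d=get_image("wrist"); save(d,"w2.png")
```

```text
t 4.5 pos [ 0.6337 -0.0428  0.1809] rpy [-3.141  0.348  3.055] rail [ 41.5 -94.1 180.9] F [-0.1  0.1  1.3] w 0.819
 turn [ 0.01 -0.01  0.05]
 shift [ 0.01 -0.12  1.03] to [ 0.6471 -0.049   0.142 ]
```

View pics/w2.png

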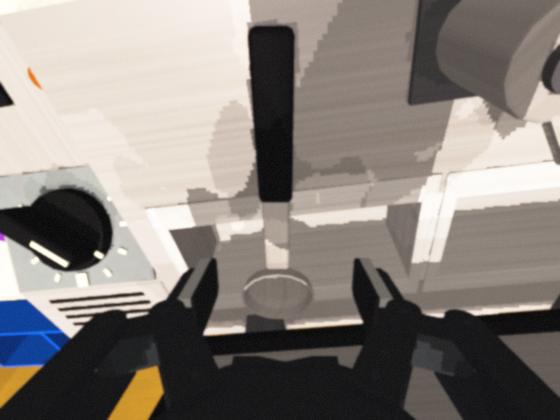

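The handle is at column 276, between fingertips centred at about 285. That agrees with the planned 5 mm sideways correction.

>>> jog_arm --pt "70 0 -0.04 0.34 0 0 0" --pt "70 0 -0.04 0.34 0 0 0" --pt "70 0 -0.04 0.34 0 0 0" --pt "70 0 0 0 0 0 0" --pt "0 0 0 0 0 0 0" --pt "0 0 0 0 0 0 0" --pt "0 0 0 0 0 0 0" --pt "0 0 0 0 0 0 0" --pt "0 0 0 0 0 0 0" --pt "0 0 0 0 0 0 0" --pt "0 0 0 0 0 0 0" --pt "0 0 0 0 0 0 0" --newtons 50

```text
time: 5.55
tool_pos: [0.6485, -0.0504, 0.1446]
tool_rot: [-3.141, 0.352, 3.052]
ft_force: [-2.3, 1.0, 5.4]
gripper_width: 0.165
```

>>> jog_arm --pt "0 0 0 -0.2 0 0 0" --pt "0 0 0 -0.2 0 0 0" --pt "0 0.1 0 -0.3 0 0 0" --pt "0 0.3 0 -0.3 0 0 0" --pt "0 0.4 0 -0.3 0 0 0" --pt "0 0.4 0 -0.3 0 0 0" --pt "0 0.4 0 -0.3 0 0 0" --pt "0 0.4 0 -0.3 0 0 0" --pt "0 0 0 0 0 0 0"

```text
time: 6.3
tool_pos: [0.5407, -0.041, 0.1999]
tool_rot: [3.142, 0.35, 3.052]
ft_force: [0.9, 0.8, -0.6]
gripper_width: 0.166
```

Run:
```python
from h import *
R=rot(np.pi+0.05,np.radians(20)); c=np.array([.5064,.4195,0]); 
g=c+rz(.05)@[.022,0,0]   # spoon origin 28 ahead of centre, grasp at spoon -6
s=get_state()["tool_pos"]
plan((None,[s[0]-.03,s[1],.36]),(R,[g[0],g[1],.30]),(None,[g[0],g[1],.06]),(None,[g[0],g[1],.0085]))
d=get_image("wrist"); save(d,"w3.png")
```

```text
t 6.3 pos [ 0.5407 -0.041   0.1999] rpy [3.142 0.35  3.052] rail [-51.3 -87.2 199.9] F [ 0.9  0.8 -0.6] w 0.166
 shift [-0.67 -0.07 -4.02] to [ 0.5107 -0.041   0.36  ]
 turn [-0.46  0.01 -1.25]
 shift [-0.44 11.5   1.76] to [0.5284 0.4206 0.3   ]
 shift [ 2.05 -0.    5.64] to [0.5284 0.4206 0.06  ]
 shift [ 0.44 -0.    1.21] to [0.5284 0.4206 0.0085]
```

View pics/w3.png

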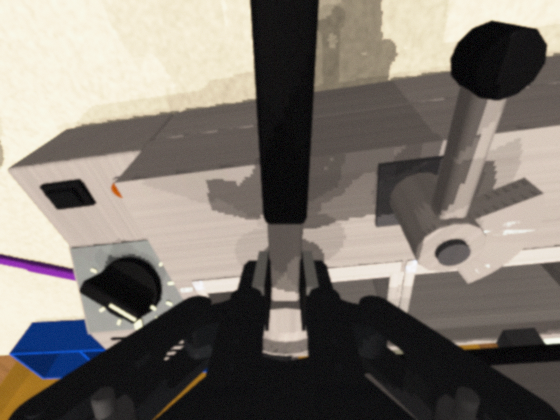

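The spoon is held straight along the tool, with its sleeve at columns 250–317. Next I'll carry it up and over to the tray.

>>> jog_arm --pt "0 -0.08 -0.01 -0.5 0 0 0" --pt "0 -0.08 -0.01 -0.5 0 0 0" --pt "0 -0.08 -0.01 -0.5 0 0 0" --pt "0 -0.08 -0.01 -0.5 0 0 0" --pt "0 -0.08 -0.01 -0.5 0 0 0" --pt "0 -0.08 -0.01 -0.5 0 0 0" --pt "0 -0.08 -0.01 -0.5 0 0 0" --pt "0 -0.08 -0.01 -0.5 0 0 0" --pt "0 0 0 0 -0.23 0 -0.63" --pt "0 0 0 0 -0.23 0 -0.63"

```text
time: 7.18
tool_pos: [0.5131, -0.0412, 0.3599]
tool_rot: [-3.14, 0.353, -3.086]
ft_force: [-0.3, 0.5, -0.3]
gripper_width: 0.166
```

>>> jog_arm --pt "0 -0.02 0.4 0.0 0 0 0" --pt "0 -0.02 0.57 0.08 0 0 0" --pt "0 -0.02 0.57 0.08 0 0 0" --pt "0 -0.02 0.57 0.08 0 0 0" --pt "0 -0.02 0.57 0.08 0 0 0" --pt "0 -0.02 0.57 0.08 0 0 0" --pt "0 -0.02 0.57 0.08 0 0 0" --pt "0 -0.02 0.57 0.08 0 0 0" --pt "0 -0.02 0.57 0.08 0 0 0" --pt "0 -0.02 0.57 0.08 0 0 0" --pt "0 -0.02 0.57 0.08 0 0 0" --pt "0 -0.02 0.57 0.08 0 0 0" --pt "0 -0.02 0.57 0.08 0 0 0" --pt "0 -0.02 0.57 0.08 0 0 0" --pt "0 -0.02 0.57 0.08 0 0 0" --pt "0 -0.02 0.57 0.08 0 0 0" --pt "0 -0.02 0.57 0.08 0 0 0" --pt "0 -0.02 0.57 0.08 0 0 0" --pt "0 -0.02 0.57 0.08 0 0 0" --pt "0 -0.02 0.57 0.08 0 0 0"

```text
time: 8.85
tool_pos: [0.5254, 0.4104, 0.3053]
tool_rot: [-3.141, 0.349, -3.091]
ft_force: [0.5, 0.4, -0.2]
gripper_width: 0.168
```

Run:
```python
from h import *
R=rot(np.pi+0.05,np.radians(20)); c=np.array([.5064,.4195,0]); 
g=c+rz(.05)@[.022,0,0]
plan((R,[g[0],g[1],.06]),(None,[g[0],g[1],.010]))
```

```text
t 8.85 pos [0.5254 0.4104 0.3053] rpy [-3.141  0.349 -3.091] rail [-42.3 364.3 305.3] F [ 0.5  0.4 -0.2] w 0.168
 turn [0.   0.   0.01]
 shift [2.01 0.25 5.79] to [0.5284 0.4206 0.06  ]
 shift [ 0.43 -0.    1.17] to [0.5284 0.4206 0.01  ]
```

>>> jog_arm --pt "0 0.17 0.02 0.48 0 0 0" --pt "0 0.17 0.02 0.48 0 0 0" --pt "0 0.17 0.02 0.48 0 0 0" --pt "0 0.17 0.02 0.48 0 0 0" --pt "0 0.17 0.02 0.48 0 0 0" --pt "0 0.17 0.02 0.48 0 0 0" --pt "0 0.17 0.02 0.48 0 0 0" --pt "0 0.17 0.02 0.48 0 0 0" --pt "0 0.17 0.02 0.48 0 0 0" --pt "0 0.17 0.02 0.48 0 0 0" --pt "0 0.17 0.02 0.48 0 0 0" --pt "0 0.17 0.02 0.48 0 0 0" --pt "0 0 0 0 0 0 0" --pt "0 0 0 0 0 0 0"

```text
time: 10.02
tool_pos: [0.5264, 0.4181, 0.0599]
tool_rot: [-3.139, 0.347, -3.09]
ft_force: [-0.1, 0.3, -0.2]
gripper_width: 0.169
```

Run:
```python
from h import *
R=rot(np.pi+0.05,np.radians(20)); c=np.array([.5064,.4195,0]); 
g=c+rz(.05)@[.022,0,0]
plan((None,[g[0],g[1],.010]))
d=get_image("wrist"); save(d,"w4.png")
```

```text
t 10.02 pos [0.5264 0.4181 0.0599] rpy [-3.139  0.347 -3.09 ] rail [-40.9 371.9  59.9] F [-0.1  0.3 -0.2] w 0.169
 shift [0.37 0.06 1.19] to [0.5284 0.4206 0.01  ]
```

View pics/w4.png

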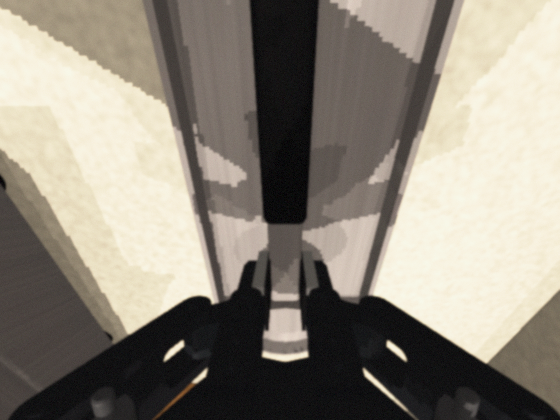

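The spoon is centred and parallel between the tray walls. I'll lower it, open the fingers partly and back off.

>>> jog_arm --pt "0 0.06 0.01 0.2 0 0 0" --pt "0 0.06 0.01 0.2 0 0 0" --pt "0 0.06 0.01 0.2 0 0 0" --pt "0 0.06 0.01 0.2 0 0 0" --pt "0 0.06 0.01 0.2 0 0 0" --pt "0 0.06 0.01 0.17 0 0 0" --pt "0 0 0 0 0 0 0" --pt "0 0 0 0 0 0 0"

```text
time: 10.73
tool_pos: [0.5288, 0.4208, 0.0117]
tool_rot: [-3.14, 0.349, -3.09]
ft_force: [-0.4, -0.2, -0.8]
gripper_width: 0.168
```

>>> jog_arm --pt "40 0 0 0 0 0 0" --pt "40 0 0 0 0 0 0" --pt "40 0 0 0 0 0 0" --pt "40 0 0 0 0 0 0" --pt "40 0 0 0 0 0 0" --pt "40 0 0 -0.3 0 0 0" --pt "40 0 0 -0.4 0 0 0" --pt "40 0 0 -0.5 0 0 0" --pt "40 0 0 -0.6 0 0 0" --pt "40 0 0 -0.7 0 0 0" --pt "40 0 0 -0.7 0 0 0" --pt "40 0 0 -0.7 0 0 0" --pt "40 0 0 -0.7 0 0 0" --pt "0 0 0 -0.7 0 0 0" --pt "0 0 0 -0.7 0 0 0" --pt "0 0 0 -0.7 0 0 0" --pt "0 0 0 -0.7 0 0 0" --pt "0 0 0 0 0 0 0"

```text
time: 12.23
tool_pos: [0.4269, 0.4191, 0.2987]
tool_rot: [3.134, 0.358, -3.09]
ft_force: [1.1, 0.6, -0.4]
gripper_width: -0.003
```

Run:
```python
from h import *
st(); d=get_image("wrist"); save(d,"w5.png")
R=rot(np.pi+0.054,0.0)
def C(a,y=105,s=147,n=11,dx=0,dz=0): return T((150-s*np.cos(a)+n*np.sin(a)+11+dx,y,165+s*np.sin(a)+n*np.cos(a)+dz))
A=C(1.10,dx=25,dz=-8)
plan((R,[*A[:2],.42]),(None,A),(None,C(1.08)),(None,C(.9)),(None,C(.7)),(None,C(.55)),(None,C(.45)))
print([inv(C(a)) for a in(1.1,.45)])
```

```text
t 12.23 pos [0.4269 0.4191 0.2987] rpy [ 3.134  0.358 -3.09 ] rail [-140.1  378.3  298.7] F [ 1.1  0.6 -0.4] w -0.003
t 12.28 pos [0.4273 0.4181 0.2958] rpy [ 3.136  0.356 -3.09 ] rail [-139.8  377.3  295.8] F [-0.6 -0.9 -1.4] w 0.0
 turn [ 0.04  3.4  -0.01]
 shift [-6.72 -6.81 -3.11] to [0.7105 0.1607 0.42  ]
 shift [-0.   -0.    3.18] to [0.7105 0.1607 0.293 ]
 shift [ 0.69  0.   -0.17] to [0.6828 0.1592 0.2998]
 shift [0.58 0.   0.32] to [0.6597 0.158  0.287 ]
 shift [0.56 0.   0.47] to [0.6371 0.1567 0.2681]
 shift [0.36 0.   0.42] to [0.6229 0.156  0.2512]
 shift [0.2  0.   0.31] to [0.6149 0.1555 0.2388]
[array([104.1, 105. , 301. ]), array([ 33.4, 105. , 238.8])]
```

View pics/w5.png

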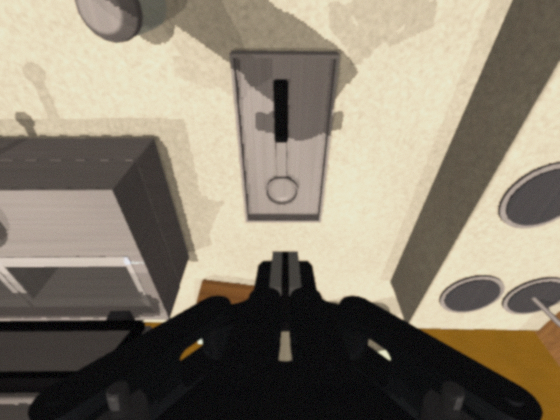

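The spoon lies flat inside the tray, with its sleeve at (281,110) and its bowl at (282,189). Next is the lid: closed fingers go down behind the left lip and then pull.

>>> jog_arm --pt "0 0 0 0 0 0.85 0" --pt "0 0 0 0 0 0.85 0" --pt "0 0 0 0 0 0.85 0" --pt "0 0 0 0 0 0.85 0" --pt "0 0 0 -0.62 0 0 0" --pt "0 0 0 -0.62 0 0 0" --pt "0 0 0 -0.62 0 0 0" --pt "0 0 0 -0.62 0 0 0" --pt "0 0 0 -0.62 0 0 0" --pt "0 -0.5 -0.5 0 0 0 0" --pt "0 -0.5 -0.5 0 0 0 0" --pt "0 -0.5 -0.5 0 0 0 0" --pt "0 -0.5 -0.5 0 0 0 0" --pt "0 -0.5 -0.5 0 0 0 0" --pt "0 -0.5 -0.5 0 0 0 0" --pt "0 -0.5 -0.5 0 0 0 0"

```text
time: 13.62
tool_pos: [0.5762, 0.2821, 0.413]
tool_rot: [-3.14, -0.008, -3.091]
ft_force: [1.1, -0.1, 0.8]
gripper_width: 0.0
```

>>> jog_arm --pt "0 -0.5 -0.5 0 0 0 0" --pt "0 -0.5 -0.5 0 0 0 0" --pt "0 -0.5 -0.5 0 0 0 0" --pt "0 -0.5 -0.5 0 0 0 0" --pt "0 -0.5 -0.5 0 0 0 0" --pt "0 -0.5 -0.5 0 0 0 0" --pt "0 0 0 0 0 0 0" --pt "0 0 0 0 0 0 0"

```text
time: 14.28
tool_pos: [0.7024, 0.1676, 0.4109]
tool_rot: [-3.14, -0.009, -3.094]
ft_force: [0.2, 0.4, 0.5]
gripper_width: 0.005
```

```bash
cat >> h.py <<'E'
def C(a,y=105,s=147,n=11,dx=0,dz=0): return T((150-s*np.cos(a)+n*np.sin(a)+11+dx,y,165+s*np.sin(a)+n*np.cos(a)+dz))
E
python3 - <<'E'
from h import *
R=rot(np.pi+0.054,0.0)
A=C(1.10,dx=25,dz=-8)
plan((R,[*A[:2],.42]),(None,A))
E
```

```text
t 14.28 pos [0.7024 0.1676 0.4109] rpy [-3.14  -0.009 -3.094] rail [121.4 112.3 410.9] F [0.2 0.4 0.5] w 0.005
 turn [-0.02 -0.09 -0.06]
 shift [-0.19 -0.18 -0.23] to [0.7105 0.1607 0.42  ]
 shift [-0.   -0.    3.18] to [0.7105 0.1607 0.293 ]
```

>>> jog_arm --pt "0 -0.1 -0.09 0.37 0 -0.09 -0.06" --pt "0 -0.1 -0.09 0.37 0 0 0" --pt "0 0 0 0.37 0 0 0" --pt "0 0 0 0.37 0 0 0" --pt "0 0 0 0.37 0 0 0" --pt "0 0 0 0.37 0 0 0" --pt "0 0 0 0.37 0 0 0" --pt "0 0 0 0.37 0 0 0" --pt "0 0 0 0 0 0 0"

```text
time: 15.03
tool_pos: [0.7076, 0.1642, 0.291]
tool_rot: [-3.141, -0.003, -3.082]
ft_force: [-0.1, -0.5, -0.9]
gripper_width: 0.001
```

Run:
```python
from h import *
plan((None,C(1.08)),(None,C(.9)),(None,C(.7)),(None,C(.55)),(None,C(.45)))
d=get_image("wrist"); save(d,"w6.png")
```

```text
t 15.03 pos [0.7076 0.1642 0.291 ] rpy [-3.141e+00 -3.000e-03 -3.082e+00] rail [126.5 108.6 291. ] F [-0.1 -0.5 -0.9] w 0.001
 shift [ 0.63 -0.09 -0.22] to [0.6828 0.1592 0.2998]
 shift [0.58 0.   0.32] to [0.6597 0.158  0.287 ]
 shift [0.56 0.   0.47] to [0.6371 0.1567 0.2681]
 shift [0.35 0.   0.42] to [0.6229 0.156  0.2512]
 shift [0.2  0.   0.31] to [0.6149 0.1555 0.2388]
```

View pics/w6.png

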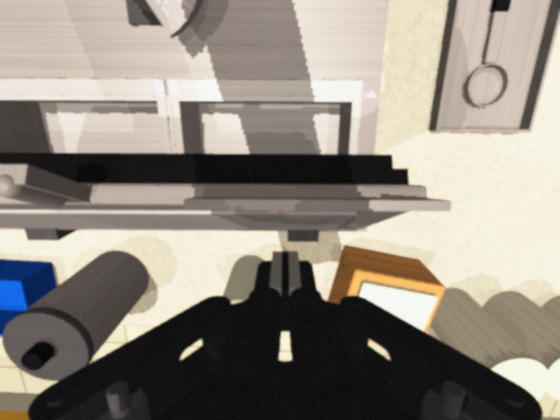

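The fingers stand behind the lip, whose edge is at row ~205 with the fingertips at row 255. Now I'll pull it over.

>>> jog_arm --pt "0 0.21 0 -0.07 0 0 0" --pt "0 0.21 0 -0.07 0 0 0" --pt "0 0.21 0 -0.07 0 0 0" --pt "0 0.19 0 0.11 0 0 0" --pt "0 0.19 0 0.11 0 0 0" --pt "0 0.19 0 0.11 0 0 0" --pt "0 0.19 0 0.16 0 0 0" --pt "0 0.19 0 0.16 0 0 0"

```text
time: 15.75
tool_pos: [0.6466, 0.1596, 0.2791]
tool_rot: [3.141, 0.007, -3.084]
ft_force: [1.2, 0.1, 0.2]
gripper_width: 0.001
```

>>> jog_arm --pt "0 0.19 0 0.16 0 0 0" --pt "0 0.18 0 0.21 0 0 0" --pt "0 0.18 0 0.21 0 0 0" --pt "0 0.1 0 0.16 0 0 0" --pt "0 0.1 0 0.16 0 0 0" --pt "0 0 0 0 0 0 0"

```text
time: 16.25
tool_pos: [0.6161, 0.1575, 0.2404]
tool_rot: [-3.141, 0.002, -3.084]
ft_force: [0.6, -0.7, -0.8]
gripper_width: 0.001
```

Run:
```python
from h import *
st(); d=get_image("wrist"); save(d,"w7.png")
```

```text
t 16.25 pos [0.6161 0.1575 0.2404] rpy [-3.141e+00  2.000e-03 -3.084e+00] rail [ 34.7 106.9 240.4] F [ 0.6 -0.7 -0.8] w 0.001
```

>>> jog_arm --pt "0 0 0 -0.5 0 0 0" --pt "0 0 0 -0.5 0 0 0" --pt "0 0 0 -0.5 0 0 0" --pt "0 0.4 -0.2 -0.4 0 0 0" --pt "0 0.5 -0.25 -0.2 0 0 0" --pt "40 0.5 -0.25 0 0 0 0" --pt "40 0.5 -0.25 0 0 0 0" --pt "40 0.5 -0.25 0 0 0 0" --pt "40 0.5 -0.25 0 0 0 0" --pt "40 0.4 -0.25 0 0 0 0" --pt "40 0.3 -0.25 0 0 0 0" --pt "40 0 -0.25 0 0 0 0" --pt "40 0 0 0 0 0 0"

```text
time: 17.38
tool_pos: [0.4791, 0.0591, 0.3256]
tool_rot: [-3.14, 0.006, -3.088]
ft_force: [-0.6, -0.1, -0.8]
gripper_width: 0.466
```

Run:
```python
from h import *
c=0.107
def K(c,z): 
    a=3.23-c; return T((-50+88*np.cos(a),88*np.sin(a),z))
R=rot(3.23-c+P[2],0.0)
plan((R,K(c,260)),(None,K(c,182)))
s=get_state(); print(s["joint_positions"].round(2))
d=get_image("top"); save(d,"t8.png",(100,130,350,280),3.2)
```

```text
t 17.38 pos [0.4791 0.0591 0.3256] rpy [-3.14   0.006 -3.088] rail [-107.4   16.   325.6] F [-0.6 -0.1 -0.8] w 0.466
 turn [-0.01  0.06  0.18]
 shift [ 0.76 -0.37  1.64] to [0.4493 0.0431 0.26  ]
 shift [ 0.   -0.    1.95] to [0.4493 0.0431 0.182 ]
[-0.03 -0.06 -0.14  1.7  -0.01  1.5   1.45]
```

View pics/t8.png

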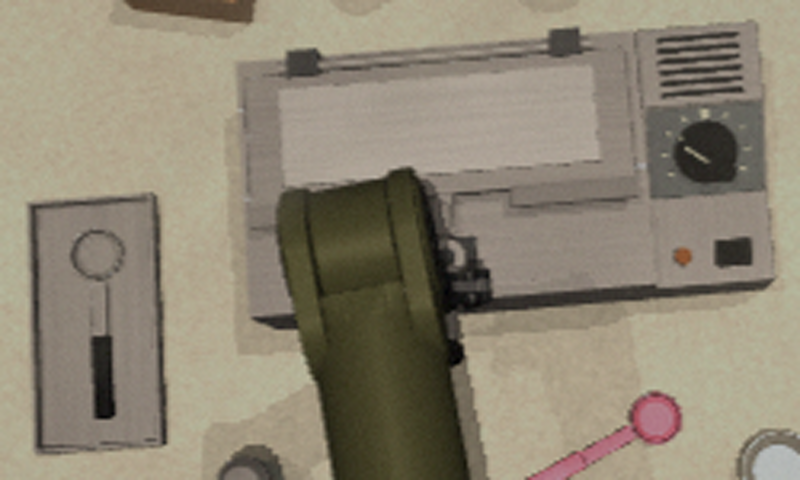

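The lid is shut, as its upper face shows from above. The spoon lies flat in the tray, and the dial pointer runs from (709,162) to (683,139) in the crop. I'll go to the lever grip.

>>> jog_arm --pt "50 0.19 -0.09 0.3 0 0.06 0.18" --pt "50 0.19 -0.09 0.3 0 0 0" --pt "50 0.19 -0.09 0.4 0 0 0" --pt "50 0.19 -0.09 0.4 0 0 0" --pt "50 0 0 0.5 0 0 0" --pt "50 0 0 0.5 0 0 0" --pt "50 0 0 0.5 0 0 0" --pt "50 0 0 0.4 0 0 0" --pt "50 0 0 0.3 0 0 0" --pt "50 0 0 0 0 0 0"

```text
time: 18.27
tool_pos: [0.4472, 0.0464, 0.1777]
tool_rot: [-3.141, -0.008, -3.102]
ft_force: [-0.3, -0.5, 0.7]
gripper_width: 0.583
```

Run:
```python
from h import *
c=0.107
def K(c,z): 
    a=3.23-c; return T((-50+88*np.cos(a),88*np.sin(a),z))
R=rot(3.23-c+P[2],0.0)
plan((R,K(c,182)))
d=get_image("wrist"); save(d,"w9.png")
```

```text
t 18.27 pos [0.4472 0.0464 0.1777] rpy [-3.141 -0.008 -3.102] rail [-139.9    5.   177.7] F [-0.3 -0.5  0.7] w 0.583
 turn [-0.   -0.08  0.04]
 shift [-0.05 -0.08 -0.11] to [0.4493 0.0431 0.182 ]
```

View pics/w9.png

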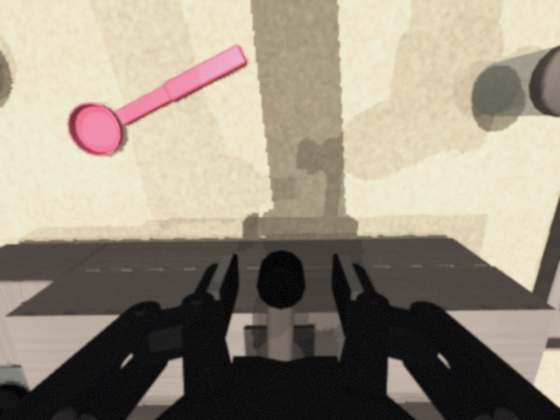

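The black knob at (282,279) sits between the fingertips at (228,270) and (342,270). I'll close on it.

>>> jog_arm --pt "50 -0.05 -0.08 -0.11 0 -0.08 0.04" --pt "0 0 0 0 0 0 0" --pt "0 0 0 0 0 0 0" --pt "0 0 0 0 0 0 0" --pt "0 0 0 0 0 0 0" --pt "0 0 0 0 0 0 0" --pt "0 0 0 0 0 0 0" --newtons 25

```text
time: 18.9
tool_pos: [0.4514, 0.0428, 0.1863]
tool_rot: [-3.141, 0.008, -3.107]
ft_force: [-0.3, -0.6, 6.6]
gripper_width: 0.265
```

Run:
```python
from h import *
s=st(); p=inv(s["tool_pos"]); v=p[:2]-[-50,0]; a=np.arctan2(v[1],v[0])%(2*np.pi); print("r",np.hypot(*v),"cam",3.23-a)
print(s["joint_positions"].round(2))
print("chord units per 5.5deg", 2*88*np.sin(np.radians(2.75))/40)
```

```text
t 18.9 pos [0.4514 0.0428 0.1863] rpy [-3.141  0.008 -3.107] rail [-135.9    1.2  186.3] F [-0.3 -0.6  6.6] w 0.265
r 85.90838143045183 cam 0.10237617001639387
[-0.02 -0.07 -0.13  1.98 -0.01  1.22  1.46]
chord units per 5.5deg 0.21110376549391335
```

>>> jog_arm --pt "0 -0.01 0.19 0 0 0 0.83" --pt "0 -0.01 0.19 0 0 0 0.83" --pt "0 -0.01 0.19 0 0 0 0.83" --pt "0 -0.01 0.19 0 0 0 0.83" --pt "0 -0.01 0.19 0 0 0 0.83" --pt "0 -0.01 0.19 0 0 0 0.83" --pt "0 -0.01 0.19 0 0 0 0.83" --pt "0 -0.01 0.19 0 0 0 0.83" --pt "0 0 0 0 0 0 0"

```text
time: 19.65
tool_pos: [0.4703, 0.0996, 0.1863]
tool_rot: [3.138, 0.006, 2.477]
ft_force: [-1.6, -1.4, 7.9]
gripper_width: 0.269
```

```bash
cat >> h.py <<'E'
def K(c,z): 
    a=3.23-c; return T((-50+88*np.cos(a),88*np.sin(a),z))
def cam():
    s=st(); p=inv(s["tool_pos"]); v=p[:2]-[-50,0]; a=np.arctan2(v[1],v[0])%(2*np.pi); c=3.23-a
    R=Ro.from_euler('xyz',s["tool_rot"])
    print("r",np.hypot(*v).round(1),"cam",c.round(3),"to circle",shift(R,s["tool_pos"],K(c,182)),"yaw err",turn(R,rot(3.23-c+P[2],0)))
E
python3 -c "
from h import *
cam()"
```

```text
t 19.65 pos [0.4703 0.0996 0.1863] rpy [3.138 0.006 2.477] rail [-114.    56.9  186.3] F [-1.6 -1.4  7.9] w 0.269
r 85.6 cam 0.815 to circle [ 0.06 -0.    0.11] yaw err [0.04 0.06 0.08]
```

>>> jog_arm --pt "0 -0.01 0.19 0 0 0 0.83" --pt "0 -0.01 0.19 0 0 0 0.83" --pt "0 -0.01 0.19 0 0 0 0.83" --pt "0 -0.01 0.19 0 0 0 0.83" --pt "0 -0.01 0.19 0 0 0 0.83" --pt "0 -0.01 0.19 0 0 0 0.83" --pt "0 -0.01 0.19 0 0 0 0.83" --pt "0 -0.01 0.19 0 0 0 0.83" --pt "0 -0.01 0.19 0 0 0 0.83" --pt "0 0 0 0 0 0 0"

```text
time: 20.48
tool_pos: [0.5281, 0.1308, 0.1863]
tool_rot: [3.137, 0.002, 1.693]
ft_force: [-2.2, -2.4, 7.0]
gripper_width: 0.266
```

```bash
python3 -c "
from h import *
cam()"
```

```text
t 20.48 pos [0.5281 0.1308 0.1863] rpy [3.137e+00 2.000e-03 1.693e+00] rail [-54.6  85.  186.3] F [-2.2 -2.4  7. ] w 0.266
r 85.1 cam 1.605 to circle [0.07 0.   0.11] yaw err [0.05 0.02 0.13]
```

>>> jog_arm --pt "0 0 0.1 0 0 0 0.4" --pt "0 0 0.1 0 0 0 0.4" --pt "0 0 0.06 0 0 0 0" --pt "0 0 0 0 0 0 0"

```text
time: 20.82
tool_pos: [0.535, 0.1315, 0.1861]
tool_rot: [-3.14, 0.003, 1.614]
ft_force: [-10.6, -3.2, 11.3]
gripper_width: 0.27
```

```bash
python3 -c "
from h import *
cam()"
```

```text
t 20.82 pos [0.535  0.1315 0.1861] rpy [-3.140e+00  3.000e-03  1.614e+00] rail [-47.6  85.3 186.1] F [-10.6  -3.2  11.3] w 0.27
r 85.3 cam 1.687 to circle [0.07 0.   0.1 ] yaw err [-0.02  0.03  0.16]
```

The lever is at its stop: cam ≈1.69, with the force rising to about 10 N. I'll release it, retreat and measure the dial pointer.

>>> jog_arm --pt "50 0 -0.05 0 0 0 0" --pt "50 0 0 0 0 0 0" --pt "50 0 0 0 0 0 0" --pt "50 0 0 0 0 0 0" --pt "50 0 0 -0.2 0 0 0" --pt "50 0 0 -0.4 0 0 0" --pt "50 0 0 -0.5 0 0 0" --pt "50 0 0 -0.6 0 0 0" --pt "50 0 0 -0.6 0 0 0" --pt "50 0 0 -0.6 0 0 0" --pt "50 0 0 -0.6 0 0 0" --pt "50 0 0 0 0 0 0"

```text
time: 21.82
tool_pos: [0.5373, 0.1334, 0.3315]
tool_rot: [3.127, -0.001, 1.615]
ft_force: [1.2, 1.0, 0.2]
gripper_width: 0.585
```

```bash
cat >> h.py <<'E'
Rr=rz(P[2]); n=Rr@[-.5,0,np.cos(np.pi/6)]; u=Rr@[np.cos(np.pi/6),0,.5]; l=Rr@[0,1,0]; D0=T((45,-255,121))
def pointer(d,out=.038,rad=.033):
    """pointer angle, anticlockwise of twelve: white pixels on the dial's face, cast to its plane"""
    im=d["image"]; g=im.min(2).astype(int); c=D0+out*n; q=proj(d,c); r=rad*d["fx"]/ (np.array(d["R"])@c+d["t"])[2]
    vv,uu=np.mgrid[:420,:560]; 
    L=[]
    for y,x in zip(*np.where((g>110)&((uu-q[0])**2+(vv-q[1])**2<r*r))):
        o,ry=ray(d,x,y); X=o+ry*((c-o)@n)/(ry@n)-c; a=np.array([X@u,X@l])*1e3
        if np.hypot(*a)<29: L.append([*a,g[y,x]])
    L=np.array(L); w=L[:,2]-100; m=(L[:,:2]*w[:,None]).sum(0)/w.sum()
    e,V=np.linalg.eigh(np.cov(L[:,:2].T,aweights=w)); k=V[:,1]*np.sign(V[:,1]@m)
    print(len(L),"centroid",m.round(1),"ext",np.round(e**.5,1),"ang line",np.arctan2(k[1],k[0]).round(3),"ang centroid",np.arctan2(m[1],m[0]).round(3))
def drot(b):
    x=np.cos(b)*u+np.sin(b)*l; z=-n; return Ro.from_matrix(np.c_[x,np.cross(z,x),z])
E
python3 - <<'E'
from h import *
cam()
d=get_image("top"); pointer(d)
d=get_image("wrist"); q=proj(d,D0+.038*n); print("wrist px",q)
if 20<q[0]<540 and 20<q[1]<400: pointer(d)
R=drot(1.0)
plan((None,[.5,.0,.36]),(R,D0+.14*n),(None,D0+.016*n))
E
```

```text
t 21.82 pos [0.5373 0.1334 0.3315] rpy [ 3.127e+00 -1.000e-03  1.615e+00] rail [-45.3  87.1 331.5] F [1.2 1.  0.2] w 0.585
r 87.2 cam 1.713 to circle [ 0.01 -0.05  3.74] yaw err [ 0.14 -0.02  0.42]
3 centroid [12.7 14. ] ext [0.3 9.4] ang line 0.93 ang centroid 0.834
wrist px [334.2245676  415.01787637]
t 21.92 pos [0.5357 0.1329 0.3267] rpy [3.134 0.    1.615] rail [-46.9  86.7 326.7] F [-0.1  0.  -0.2] w 0.583
 shift [-3.28 -1.03 -0.84] to [0.5  0.   0.36]
 turn [-4.78  1.43  5.23]
 shift [-4.47  2.79  3.36] to [ 0.576  -0.2071  0.2422]
 shift [0.  0.  3.1] to [ 0.6379 -0.2037  0.1349]
```

>>> jog_arm --pt "50 -0.55 -0.17 -0.14 0 0 0" --pt "50 -0.55 -0.17 -0.14 0 0 0" --pt "50 -0.55 -0.17 -0.14 0 0 0" --pt "50 -0.55 -0.17 -0.14 0 0 0" --pt "50 -0.55 -0.17 -0.14 0 0 0" --pt "50 -0.55 -0.17 -0.14 0 0 0" --pt "50 0 0 0 -0.6 0.18 0.65" --pt "50 0 0 0 -0.6 0.18 0.65" --pt "50 0 0 0 -0.6 0.18 0.65" --pt "50 0 0 0 -0.6 0.18 0.65" --pt "50 0 0 0 -0.6 0.18 0.65" --pt "50 0 0 0 -0.6 0.18 0.65" --pt "50 0 0 0 -0.6 0.18 0.65" --pt "50 0 0 0 -0.6 0.18 0.65" --pt "50 0 0 0 0 0 0"

```text
time: 23.17
tool_pos: [0.5396, -0.0027, 0.3473]
tool_rot: [2.732, -0.258, 1.111]
ft_force: [-1.2, 0.1, -0.1]
gripper_width: 0.588
```

>>> jog_arm --pt "50 -0.45 0.28 0.2 0 0 0" --pt "50 -0.45 0.28 0.2 0 0 0" --pt "50 -0.45 0.28 0.2 0 0 0" --pt "50 -0.45 0.28 0.2 0 0 0" --pt "50 -0.45 0.28 0.2 0 0 0" --pt "50 -0.45 0.28 0.2 0 0 0" --pt "50 -0.45 0.28 0.2 0 0 0" --pt "50 -0.45 0.28 0.2 0 0 0" --pt "50 -0.45 0.28 0.2 0 0 0" --pt "50 -0.45 0.28 0.2 0 0 0" --pt "50 0 0 0 0 0 0" --pt "50 0 0 0 0 0 0"

```text
time: 24.17
tool_pos: [0.5869, -0.2125, 0.2762]
tool_rot: [2.731, -0.258, 1.112]
ft_force: [-0.1, 0.0, 0.7]
gripper_width: 0.583
```

Run:
```python
from h import *
d=get_image("wrist"); print("px",proj(d,D0+.038*n),proj(d,D0+.038*n+.029*u)); 
try: pointer(d)
except Exception as e: print(e)
save(d,"w10.png"); print(get_state()["joint_positions"].round(2))
d=get_image("top")
try: pointer(d)
except Exception as e: print(e)
d=get_image("scene"); print(proj(d,D0+.038*n))
try: pointer(d)
except Exception as e: print(e)
plan((drot(.93),D0+.06*n),(None,D0+.016*n))
```

```text
px [263.29960584 208.82681941] [288.7155808  193.46542386]
318 centroid [ 5.2 -4.8] ext [ 8.8 19.7] ang line -1.84 ang centroid -0.747
[ 0.14 -0.06  0.28  1.87 -0.26  0.92  0.03]
3 centroid [12.9 14.3] ext [0.3 9.1] ang line 0.928 ang centroid 0.837
[252.04137462 227.22465886]
too many indices for array: array is 1-dimensional, but 2 were indexed
t 24.32 pos [ 0.5878 -0.2103  0.2778] rpy [ 2.728 -0.259  1.116] rail [ -13.3 -258.9  277.8] F [-0.7  0.2 -0. ] w 0.587
 turn [-0.36  0.14  0.72]
 shift [-0.34 -0.62  2.62] to [ 0.6159 -0.2049  0.173 ]
 shift [0.  0.  1.1] to [ 0.6379 -0.2037  0.1349]
```

```bash
cat >> h.py <<'E'
def blobs(d,out=.038,th=130,R=45):
    """white blobs near the dial, in panel-plane mm (up the slope, left)"""
    c=D0+out*n; g=d["image"].min(2); k,lab,stt,cen=cv2.connectedComponentsWithStats((g>th).astype(np.uint8),connectivity=8)
    def pl(x,y): o,ry=ray(d,x,y); X=o+ry*((c-o)@n)/(ry@n)-c; return np.array([X@u,X@l])*1e3
    for i in range(1,k):
        if stt[i,4]<4 or stt[i,4]>1500 or np.hypot(*pl(*cen[i]))>R: continue
        ys,xs=np.where(lab==i); A=np.array([pl(x,y) for x,y in zip(xs,ys)]); e,V=np.linalg.eigh(np.cov(A.T)); v=V[:,1]*np.sign(V[:,1]@A.mean(0))
        print(stt[i,4],"px",cen[i].round(),"mid",A.mean(0).round(1),"len/wid",(3.46*e[::-1]**.5).round(1),"dir",np.arctan2(v[1],v[0]).round(3))
E
python3 - <<'E'
from h import *
d=get_image("wrist"); blobs(d)
E
```

```text
100 px [264. 196.] mid [ 9.7 12.2] len/wid [26.2  3.6] dir 0.919
```

The pointer is clear: 26 mm long, at 0.92 rad anticlockwise of twelve (dial ≈0.78), and the line passes within 0.3 mm of the assumed axis.

>>> jog_arm --pt "50 0 0 0 -0.36 0.14 0.72" --pt "50 -0.06 -0.1 0.44 0 0 0" --pt "50 -0.06 -0.1 0.44 0 0 0" --pt "50 -0.06 -0.1 0.44 0 0 0" --pt "50 -0.06 -0.1 0.44 0 0 0" --pt "50 -0.05 -0.1 0.44 0 0 0" --pt "50 -0.05 -0.1 0.44 0 0 0" --pt "50 0 0 0 0 0 0" --pt "50 0 0 0 0 0 0"

```text
time: 25.12
tool_pos: [0.6163, -0.2056, 0.1719]
tool_rot: [2.71, -0.303, 1.05]
ft_force: [-0.1, 0.1, 1.2]
gripper_width: 0.586
```

Run:
```python
from h import *
plan((drot(.92),D0+.060*n),(None,D0+.017*n))
```

```text
t 25.12 pos [ 0.6163 -0.2056  0.1719] rpy [ 2.71  -0.303  1.05 ] rail [  15.3 -255.7  171.9] F [-0.1  0.1  1.2] w 0.586
 turn [-0.01  0.01  0.08]
 shift [ 0.02 -0.01 -0.03] to [ 0.6159 -0.2049  0.173 ]
 shift [-0.   -0.    1.07] to [ 0.6374 -0.2038  0.1357]
```

>>> jog_arm --pt "50 0.02 -0.01 0.26 0 0 0.08" --pt "50 0 0 0.26 0 0 0" --pt "50 0 0 0.26 0 0 0" --pt "50 0 0 0.26 0 0 0" --pt "50 0 0 0 0 0 0" --pt "0 0 0 0 0 0 0" --pt "0 0 0 0 0 0 0" --pt "0 0 0 0 0 0 0" --pt "0 0 0 0 0 0 0" --pt "0 0 0 0 0 0 0" --pt "0 0 0 0 0 0 0" --pt "0 0 0 0 0 0 0" --newtons 30

```text
time: 26.12
tool_pos: [0.6364, -0.2045, 0.1364]
tool_rot: [2.713, -0.307, 1.04]
ft_force: [-4.7, 1.3, 2.2]
gripper_width: 0.153
```

Run:
```python
from h import *
s=plan((drot(0),None))
R=Ro.from_euler('xyz',get_state()["tool_rot"]); x=R.apply([1,0,0]); print("bar angle",np.arctan2(x@l,x@u))
```

```text
t 26.12 pos [ 0.6364 -0.2045  0.1364] rpy [ 2.713 -0.307  1.04 ] rail [  35.5 -255.7  136.4] F [-4.7  1.3  2.2] w 0.153
 turn [-0.01  0.01  8.77]
bar angle 0.9187373268778919
```

>>> jog_arm --pt "0 0 0 0 0 0 0.88" --pt "0 0 0 0 0 0 0.88" --pt "0 0 0 0 0 0 0.88" --pt "0 0 0 0 0 0 0.88" --pt "0 0 0 0 0 0 0.88" --pt "0 0 0 0 0 0 0.88" --pt "0 0 0 0 0 0 0.88" --pt "0 0 0 0 0 0 0.88" --pt "0 0 0 0 0 0 0.88" --pt "0 0 0 0 0 0 0.85" --pt "0 0 0 0 0 0 0" --pt "0 0 0 0 0 0 0"

```text
time: 27.12
tool_pos: [0.6362, -0.204, 0.1362]
tool_rot: [-3.141, -0.521, 0.054]
ft_force: [-6.4, 2.5, 3.1]
gripper_width: 0.16
```

Run:
```python
from h import *
s=plan((drot(0),None))
R=Ro.from_euler('xyz',get_state()["tool_rot"]); x=R.apply([1,0,0]); print("bar angle",np.arctan2(x@l,x@u))
```

```text
t 27.12 pos [ 0.6362 -0.204   0.1362] rpy [-3.141 -0.521  0.054] rail [  35.3 -255.2  136.2] F [-6.4  2.5  3.1] w 0.16
 turn [-0.01  0.02  0.  ]
bar angle 0.00026359820036942085
```

Now I'll release, back off along the dial axis and check.

>>> jog_arm --pt "50 0 0 0 0 0 0" --pt "50 0 0 0 0 0 0" --pt "50 0 0 0 0 0 0" --pt "50 0 0 0 0 0 0" --pt "50 0 0 -0.3 0 0 0" --pt "50 0 0 -0.4 0 0 0" --pt "50 0 0 -0.5 0 0 0" --pt "50 0 0 -0.6 0 0 0" --pt "50 0 0 -0.6 0 0 0" --pt "50 0 0 -0.6 0 0 0" --pt "50 0 0 0 0 0 0" --pt "50 0 0 0 0 0 0"

```text
time: 28.12
tool_pos: [0.5778, -0.2091, 0.2434]
tool_rot: [3.139, -0.528, 0.054]
ft_force: [0.1, 0.4, -1.1]
gripper_width: 0.584
```

Run:
```python
from h import *
st(); d=get_image("wrist"); blobs(d); blobs(d,out=0)
```

```text
t 28.12 pos [ 0.5778 -0.2091  0.2434] rpy [ 3.139 -0.528  0.054] rail [ -23.3 -257.1  243.4] F [ 0.1  0.4 -1.1] w 0.584
41 px [246. 181.] mid [28.4 31.2] len/wid [6.8 4.3] dir 1.02
113 px [282. 195.] mid [16. -0.] len/wid [25.3  3.3] dir 0.0
4 px [314. 187.] mid [ 23.  -27.4] len/wid [4.8 0.8] dir -2.202
7 px [321. 190.] mid [ 20.2 -33. ] len/wid [4.9 2.6] dir -1.916
41 px [241. 202.] mid [10.3 35.8] len/wid [7.1 4.4] dir 1.394
49 px [324. 201.] mid [ 10.5 -35.9] len/wid [8.3 4.8] dir -1.518
4 px [317. 208.] mid [  4.6 -29.9] len/wid [3.9 1.3] dir -0.74
4 px [324. 206.] mid [  6.  -35.8] len/wid [3.9 1.5] dir -1.456
5 px [321. 211.] mid [  1.3 -33.6] len/wid [4.  1.7] dir -1.467
36 px [248. 221.] mid [-7.9 30.9] len/wid [6.6 4.6] dir 1.988
43 px [318. 221.] mid [ -7.9 -31.4] len/wid [7.7 4.6] dir -2.037
592 px [274. 250.] mid [-35.6   7.6] len/wid [40.8 13.6] dir 1.588
41 px [246. 181.] mid [20.3 36.2] len/wid [7.9 4.9] dir 1.02
113 px [282. 195.] mid [6.  0.1] len/wid [29.2  3.8] dir 0.0
4 px [314. 187.] mid [ 14.  -31.5] len/wid [5.5 0.9] dir -2.202
7 px [321. 190.] mid [ 10.8 -37.9] len/wid [5.7 3. ] dir -1.916
41 px [241. 202.] mid [-0.6 41.5] len/wid [8.2 5.1] dir 1.394
49 px [324. 201.] mid [ -0.4 -41.3] len/wid [9.6 5.5] dir -1.518
4 px [317. 208.] mid [ -7.1 -34.4] len/wid [4.5 1.5] dir -0.74
4 px [324. 206.] mid [ -5.6 -41.2] len/wid [4.5 1.8] dir -1.456
5 px [321. 211.] mid [-11.  -38.7] len/wid [4.6 2. ] dir -1.467
36 px [248. 221.] mid [-21.6  35.9] len/wid [7.6 5.3] dir 1.988
43 px [318. 221.] mid [-21.6 -36.1] len/wid [8.8 5.3] dir -2.037
```

The pointer now stands at 0.00 rad from twelve. I'll retreat further and do the final top check.

>>> jog_arm --pt "50 0 0 -0.5 0 0 0" --pt "50 0 0 -0.6 0 0 0" --pt "50 0 0 -0.6 0 0 0" --pt "50 0 0 -0.6 0 0 0" --pt "50 0 0 -0.6 0 0 0" --pt "50 0 0 -0.6 0 0 0" --pt "50 0 0 0 0 0 0" --pt "50 0 0 0 0 0 0" --pt "50 0 0 0 0 0 0"

```text
time: 28.92
tool_pos: [0.5075, -0.2113, 0.3599]
tool_rot: [3.141, -0.521, 0.054]
ft_force: [-1.4, 0.4, -0.3]
gripper_width: 0.587
```

Run:
```python
from h import *
st(); d=get_image("top"); save(d,"t11.png",(100,130,350,280),3.2)
c=lambda X:((proj(d,T(X))-[100,130])*3.2).round(0)
a=3.23-1.69
print("expected knob",c((-50+88*np.cos(a),88*np.sin(a),199)))
for a in(0,.03,.1): print(a,"lip corners",[c((150-155*np.cos(a)+11*np.sin(a),y,165+155*np.sin(a)+11*np.cos(a))) for y in(183,63,-63,-183)])
```

```text
t 28.92 pos [ 0.5075 -0.2113  0.3599] rpy [ 3.141 -0.521  0.054] rail [ -93.6 -255.5  359.9] F [-1.4  0.4 -0.3] w 0.587
expected knob [350. 262.]
0 lip corners [array([250., 229.]), array([377., 219.]), array([510., 208.]), array([637., 198.])]
0.03 lip corners [array([249., 228.]), array([376., 218.]), array([510., 207.]), array([637., 197.])]
0.1 lip corners [array([246., 225.]), array([375., 214.]), array([509., 203.]), array([638., 193.])]
```

View pics/t11.png

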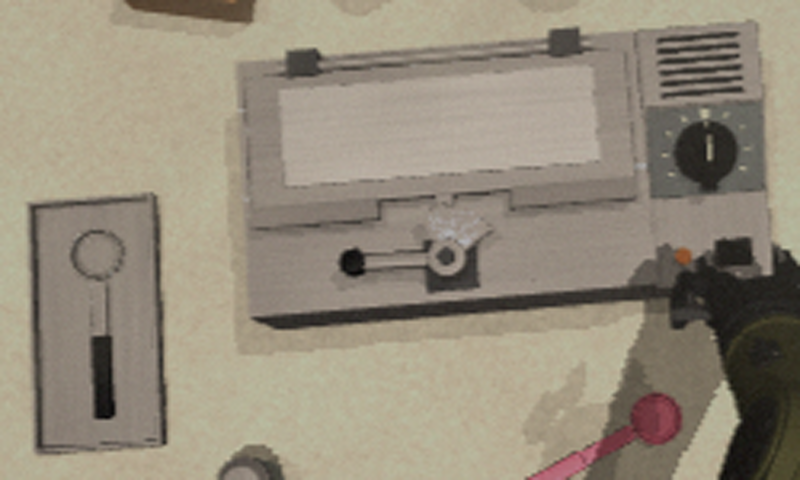

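The final top view shows the knob at (352,262), against (350,262) expected at the closed stop. The lid lips match the shut position, the wing lies over the tongue, the pointer is at twelve and the spoon is flat in the tray. Handing in.

```bash
python3 -c "
from plant import *
print(sign_off())"
```

```text
the job is handed in; nothing more can be done
None
```

The sauce rail is ready to preheat, and I handed the job in at about 29 s on the robot's clock. `sign_off()` reports no verdict.

- **Spoon:** it lies flat inside the steel tray, parallel to its walls. I checked this in the wrist view and twice from above.
- **Lid:** I pulled it over by its left lip and it sank shut. In the last top view its lips match the shut position within a pixel or two. That view can't tell 0 from 0.03 rad, so the tight draw-down rests on the cam position.
- **Cam lever:** I turned it clockwise to its stop. The tool read about 1.69 rad, with the force rising to about 10 N there. After release the knob was within 2 mm of where it should be, with the wing over the tongue.
- **Dial:** after release, the pointer measured 0.00 rad from twelve o'clock in the wrist view.
- **Bowls, shaker, dish and tongs:** I never touched them and kept the arm's path clear of them, but I did not measure their positions again at the end.

No check failed. The wrist view differed from the top view by about 2–5 mm on the spoon and hub, so I took a middle value for the spoon grasp. The readings I took after each move showed at most about 16 N, on the lever at its stop.

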